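# Put the black impact sockets back in their pockets

## Task

Put the four black impact sockets away in the organiser, each standing upright with its open end up, right down on the bottom of the pocket made for its size: the smallest socket in the smallest pocket, and so on up to the largest. Lower them in rather than dropping them, don't knock any socket over, and leave the two chrome sockets standing where they are.

Things in the scene. Friction and masses are not known exactly. Their poses are not given: they have to be found in the camera images.
- black_24: the smallest of the four black deep impact sockets: a matt black steel cylinder 24 mm across and 78 mm tall, loose, standing upright on the bench with its open hexagon mouth up. Origin: centre of its underside; z points up along its axis. It may be gripped all round the outside; 150 g or so.
- black_32: the second smallest of the four black deep impact sockets: a matt black steel cylinder 32 mm across and 78 mm tall, loose, standing upright on the bench with its open hexagon mouth up. Origin: centre of its underside; z points up along its axis. It may be gripped all round the outside; 240 g or so.
- black_40: the second largest of the four black deep impact sockets: a matt black steel cylinder 40 mm across and 78 mm tall, loose, standing upright on the bench with its open hexagon mouth up. Origin: centre of its underside; z points up along its axis. It may be gripped all round the outside; 340 g or so.
- black_48: the largest of the four black deep impact sockets: a matt black steel cylinder 48 mm across and 78 mm tall, loose, standing upright on the bench with its open hexagon mouth up. Origin: centre of its underside; z points up along its axis. It may be gripped all round the outside; 480 g or so.
- chrome_32: a chrome deep socket, 32 mm across and 78 mm tall, silver-coloured, loose, standing upright, mouth up; not part of the job. Origin: centre of its underside; z up.
- chrome_40: a chrome deep socket, 40 mm across and 78 mm tall, silver-coloured, loose, standing upright, mouth up; not part of the job. Origin: centre of its underside; z up.
- pocket_24: light blue insert with the smallest pocket, for the 24 mm socket: fixed block 68 x 68 x 36 mm, in its top a round hole 30 mm across, 30 mm deep (mouth bevelled 3 mm wider all round), flat bottom 6 mm above the underside. The four stand in a row in any order, 69 mm apart, in a grey tray with 16 mm rim. Origin: centre of the underside, 4 mm above the bench; z up, y along the row, x across it
- pocket_32: light blue insert with the second smallest pocket, for the 32 mm socket: fixed block 68 x 68 x 36 mm, in its top a round hole 38 mm across, 30 mm deep (mouth bevelled 3 mm wider all round), flat bottom 6 mm above the underside. The four stand in a row in any order, 69 mm apart, in a grey tray with 16 mm rim. Origin: centre of the underside, 4 mm above the bench; z up, y along the row, x across it
- pocket_40: light blue insert with the second largest pocket, for the 40 mm socket: fixed block 68 x 68 x 36 mm, in its top a round hole 46 mm across, 30 mm deep (mouth bevelled 3 mm wider all round), flat bottom 6 mm above the underside. The four stand in a row in any order, 69 mm apart, in a grey tray with 16 mm rim. Origin: centre of the underside, 4 mm above the bench; z up, y along the row, x across it
- pocket_48: light blue insert with the largest pocket, for the 48 mm socket: fixed block 68 x 68 x 36 mm, in its top a round hole 54 mm across, 30 mm deep (mouth bevelled 3 mm wider all round), flat bottom 6 mm above the underside. The four stand in a row in any order, 69 mm apart, in a grey tray with 16 mm rim. Origin: centre of the underside, 4 mm above the bench; z up, y along the row, x across it

How it is judged (in metres and radians):
At the end, for the whole second after the job is handed in: Each black socket stands in the pocket of its own size: axis within 8 mm of the pocket's, underside no more than 4 mm above the pocket's bottom, upright within 0.12 rad, at rest; both chrome sockets stand upright within 20 mm of where they were (horizontal distance between black_24 and pocket_24 below 0.008 m and z of black_24 in the frame of pocket_24 below 0.01 m and angle between each of black_24, black_32, black_40, black_48, chrome_32, chrome_40's own z axis and vertical below 0.12 rad and linear speed of each of black_24, black_32, black_40, black_48 below 0.02 m/s and horizontal distance between black_32 and pocket_32 below 0.008 m and z of black_32 in the frame of pocket_32 below 0.01 m and horizontal distance between black_40 and pocket_40 below 0.008 m and z of black_40 in the frame of pocket_40 below 0.01 m and horizontal distance between black_48 and pocket_48 below 0.008 m and z of black_48 in the frame of pocket_48 below 0.01 m and distance of each of chrome_32, chrome_40 from where it was at the start of the episode below 0.02 m); the robot touches nothing.
It fails at once if a chrome socket is shifted by more than 20 mm (distance of any of chrome_32, chrome_40 from where it was at the start of the episode above 0.02 m).
It fails at once if a socket is knocked over (angle between any of black_24, black_32, black_40, black_48, chrome_32, chrome_40's own z axis and vertical above 0.7 rad).
It fails at once if a black socket is dropped: falls freely, faster than 0.9 m/s (from about 4 cm up) ((contact force between black_24 and the fingers below 0.05 N and linear speed of black_24 above 0.9 m/s) or (contact force between black_32 and the fingers below 0.05 N and linear speed of black_32 above 0.9 m/s) or (contact force between black_40 and the fingers below 0.05 N and linear speed of black_40 above 0.9 m/s) or (contact force between black_48 and the fingers below 0.05 N and linear speed of black_48 above 0.9 m/s)).
It also fails if it takes over 109 s, if anything falls off the work surface, if the arm or the gripper's body presses on something with over 40 N, if the wrist force passes 120 N, or if a joint passes its speed limit or range.

## Robot

A 6-joint arm with a two-finger parallel gripper is mounted at the origin on a cart in front of the work surface, level with it; the furniture and walls round the work are solid. World frame = base frame: x ahead of the robot, y to its left, z up, the work surface at z = 0. Lengths are in m, angles in degrees, forces in N, time in s.
With the tool pointing down it reaches from about 0.4 to 0.825 m from the base axis. Payload 7 kg.
Tool frame: the origin (TCP) lies on the centre line of the jaws, within the pads' length; the fingertips stand 17 mm ahead of it and the grasp point (between the pads) lies 2 mm behind it; z points along the fingers, y is the direction in which the jaws open and shut (so a half turn about z gives the same grasp; the last joint's range is limited). The gripper opens to 88 mm and grips with 3 to 60 N. Pads are 19 mm wide; open, the fingers measure 130 mm over their backs; the gripper's body (78 mm by 193 mm) begins 47 mm behind the grasp point.
Start: joints at [-53.738, 20.546, 0.682, 0, -70.136, -16.507], TCP at [0.228, -0.635, 0.244] pointing down, gripper open.
Joint ranges: [-176.03, 176.03], [-82.01, 121.73], [-58.28, 71.71], [-173.87, 95.51], [-174.79, -0.11], [-173.66, 173.66]. Speed limits (degrees/s): [136.94, 136.94, 172.46, 180, 180, 180].

## Interface

Orientations are given as [roll, pitch, yaw] about the fixed x, y, z axes, in that order (R = Rz(yaw) Ry(pitch) Rx(roll)).
In Python, from plant import telemetry, vision, close_job, recognise, silhouettes, place_of gives the robot as it stands.
- The arm moves only by the shell command python3 -m handwheel 'ROWS'. ROWS is JSON, a list that holds one entry, the list of rows, each a list of 5 numbers: the shift along the tool's x, y, z in m, then the turn about the tool's z in rad, then the closure, from 0 (fully open) to 1 (shut). In form: [[[tx, ty, tz, yaw, gripper], ...]]. A call has 1 to 20 rows; each row shifts and turns the commanded pose from where the row before left it, along the tool's axes as they then stand; what a row does not reach is not made up. A row lasts 1/12 s, in which the tool goes at most 41.7 mm and 7.16 degrees, less where a joint would pass 70% of its speed; a pose out of reach is approached as far as the arm can. A call with a gripper value outside its range is refused whole. The fingers move at their own pace and stop on an object; the grip force is fixed at half the most. Time passes only in rows, so rows that do not move let the fingers close. It gives the time, the measured TCP pose, the force and the opening at its end, in the units of the state.
- telemetry.get_obs(): the state, without advancing time (a new reading comes with each control period).
- vision.snapshot(name): name is "scene" or "top" or "wrist"; returns a dict with "color" (420x560x3 uint8, red, green, blue), "mtx" (3x3 intrinsics, pixels), "cam_to_world" (4x4, takes a point from camera to world coordinates); the wrist camera has in their place "tool_from_camera" (4x4, takes a point from camera to tool coordinates, whose origin is the TCP and whose axes are the flange's). Camera axes: x right, y down, z forward; pixel columns grow to the right and rows downward; lengths in m; the calibration is good to about 2 mm. A picture is of the moment at which its call begins: read the wrist's pose just before it. There is no depth.
- close_job(): hands the job in, once; it reports no verdict.
Trained networks look in a picture, given as the dict that the camera call returned (one of the last four; its "shot" number tells which), for a name from the list of things; names that differ only in an ending like _2 or _b are one class to them, and where a whole thing is asked for, a point or a joint stands for the part that bears it (a point fixed in the world has none). Each returns a list of dicts, best first, with "conf" (0 to 1); they miss things now and then, are a little off and sometimes report something else, mostly with a low value. They report only what shows in the picture. A call takes as long as a camera call.
- recognise(name, picture): "xy" ([column, row] in pixels, amid what is visible of it).
- silhouettes(name, picture): "region" (420x560 bool, what is visible of it) and "xy" ([column, row] in pixels, amid what is visible of it).
- place_of(name, picture): "xy" ([column, row] in pixels: a listed point, or the origin of a listed thing).
The state is a dict: "clock": time; "joint_pos": joint angles; "qvel": joint speeds; "tau": joint torques, N m; "tool_pos": TCP position; "orientation": TCP orientation; "force": force on the tool from outside, world axes, zero at the start; "moment": the same for the moment, N m; "opening": finger opening in m.
Only numpy, scipy, OpenCV 4.12 (cv2) and the standard library are available. Lean on these libraries where they do the work, as an engineer would, in place of code of your own. Each camera call takes 0.05 s, during which the arm holds its last target.

## Working session

There is one attempt and no reset: what is moved stays moved. The work goes in short steps, Python scripts to look and compute and a shell command to move; the robot and the scene stay as the last step left them, time stands still between calls to the robot, and variables do not carry over. Pictures are saved under pics/ and viewed, and the job is handed in when it is done.

```bash
ls; mkdir -p pics; python3 - <<'E'
from plant import telemetry, vision
import cv2
print(telemetry.get_obs())
for n in ["scene","top","wrist"]:
    p=vision.snapshot(n); cv2.imwrite(f"pics/a_{n}.png",p["color"][:,:,::-1]); print(n,p["mtx"].tolist(),(p.get("cam_to_world") if "cam_to_world" in p else p["tool_from_camera"]).round(4).tolist(), p["shot"])
E
```

```text
pics
{'clock': 0.0, 'joint_pos': array([-5.37374746e+01,  2.05915460e+01,  6.34109593e-01, -2.03152279e-02,
       -7.01344610e+01, -1.65044145e+01]), 'qvel': array([-0.01732313,  0.01182679, -0.05207099,  0.00247623, -0.08376503,
        0.03224742]), 'tau': array([-5.69922977e-04, -5.82708621e+01,  2.93047339e+01,  6.99706480e+00,
        6.75002040e-03, -1.70778249e-04]), 'tool_pos': array([ 0.22798444, -0.63485355,  0.24262334]), 'orientation': array([ 1.79906463e+02, -7.79890269e-03, -1.60248801e+02]), 'force': array([ 1.03583231, -0.06358274,  0.66776371]), 'moment': array([ 0.01180328, -0.0104828 , -0.01010904]), 'opening': 0.08763958984907488}
scene [[480.76688048594787, 0.0, 272.84308451510304], [0.0, 480.76688048594787, 203.3054680271843], [0.0, 0.0, 1.0]] [[0.5563, -0.4257, 0.7137, -0.1064], [-0.8309, -0.2747, 0.4838, -0.6935], [-0.01, -0.8622, -0.5066, 0.5252], [0.0, 0.0, 0.0, 1.0]] 1
top [[438.2655627261253, 0.0, 278.2641376258015], [0.0, 438.2655627261253, 220.620094908681], [0.0, 0.0, 1.0]] [[0.0702, -0.9729, 0.2202, 0.3857], [-0.9975, -0.0671, 0.0217, -0.2431], [-0.0063, -0.2212, -0.9752, 0.8725], [0.0, 0.0, 0.0, 1.0]] 2
wrist [[293.9215403268033, 0.0, 281.7348029146181], [0.0, 293.9215403268033, 215.62725934946238], [0.0, 0.0, 1.0]] [[-0.0002, -0.9581, -0.2864, 0.0773], [1.0, -0.0002, -0.0, -0.0008], [-0.0, -0.2864, 0.9581, -0.1419], [0.0, 0.0, 0.0, 1.0]] 3
```

View pics/a_scene.png

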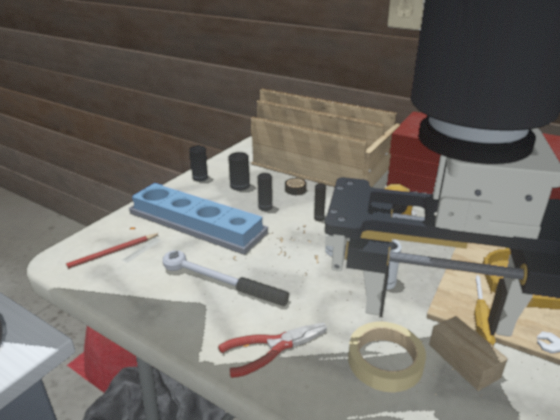

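View pics/a_top.png

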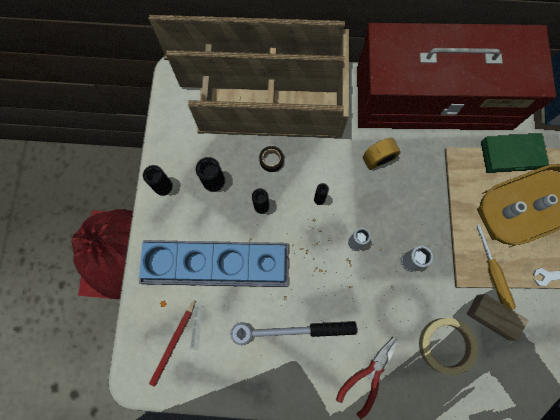

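View pics/a_wrist.png

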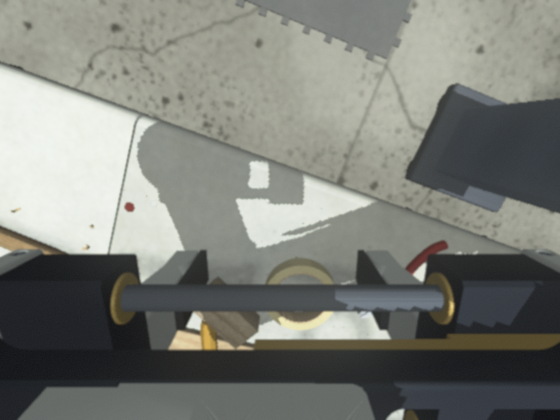

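```bash
cat > h.py <<'E'
import numpy as np, cv2
from scipy.optimize import minimize
D={'24':.024,'32':.032,'40':.040,'48':.048}
def w2p(p,P):
    T=np.linalg.inv(p["cam_to_world"]); c=(np.atleast_2d(P)@T[:3,:3].T+T[:3,3])@p["mtx"].T
    return c[:,:2]/c[:,2:]
def p2w(p,xy,z):
    T=p["cam_to_world"]; d=T[:3,:3]@np.linalg.inv(p["mtx"])@np.array([xy[0],xy[1],1.]); o=T[:3,3]
    return (o+d*(z-o[2])/d[2])[:2]
a=np.linspace(0,2*np.pi,60,endpoint=False)
def cyl(x,y,d,z0=0,h=.078):
    c=np.c_[x+d/2*np.cos(a),y+d/2*np.sin(a)]
    return np.r_[np.c_[c,0*a+z0],np.c_[c,0*a+z0+h]]
def ras(p,x,y,d,s=4):
    q=w2p(p,cyl(x,y,d)); h=cv2.convexHull(((q+.5)*s*16).round().astype(np.int32).reshape(-1,1,2))
    m=np.zeros((420*s,560*s),np.uint8); cv2.fillConvexPoly(m,h,255,cv2.LINE_AA,4)
    return cv2.resize(m,(560,420),interpolation=cv2.INTER_AREA)/255.
def fit(p,reg,x,y,d,fitd=False):
    f=lambda v: np.abs(ras(p,v[0]/100,v[1]/100,v[2]/1000 if fitd else d)-reg).sum()
    x0=[x*100,y*100]+([d*1000] if fitd else [])
    r=minimize(f,x0,method='Nelder-Mead',options=dict(initial_simplex=np.vstack([x0]+[np.array(x0)+np.eye(len(x0))[i]*(.8 if i<2 else 6) for i in range(len(x0))]),maxiter=90))
    return np.r_[r.x[:2]/100,r.x[2:]],r.fun/reg.sum()
E
cat > m.py <<'E'
from plant import vision,recognise,silhouettes,place_of
from h import *
import sys
for cam in ["top","scene"]:
    p=vision.snapshot(cam)
    for n in D:
        for k in ["black_","chrome_"]:
            if k=="chrome_" and n not in("32","40"): continue
            for s in silhouettes(k+n,p)[:2]:
                if s["conf"]<.2: continue
                r=s["region"].astype(float); xy=p2w(p,s["xy"],.039)
                f,e=fit(p,r,*xy,D[n]); g,e2=fit(p,r,*xy,D[n],True)
                print(cam,k+n,round(s["conf"],2),np.round(s["xy"]),"xy",f.round(4),round(e,2),"free",g.round(4),round(e2,2))
            for s in place_of(k+n,p)[:1]: print("   place",p2w(p,s["xy"],0).round(4),round(s["conf"],2))
        for s in place_of("pocket_"+n,p)[:2]: print(cam,"pocket_"+n,round(s["conf"],2),np.round(s["xy"]),p2w(p,s["xy"],.004).round(4))
E
python3 m.py
```

```text
top black_24 0.8 [322. 191.] xy [ 0.6336 -0.3039] 0.1 free [ 0.6337 -0.3041 22.5109] 0.06
top black_24 0.71 [262. 200.] xy [ 0.612  -0.1866] 0.25 free [ 0.6104 -0.1859 29.4295] 0.06
   place [ 0.661  -0.0818] 0.77
top pocket_24 0.95 [199. 262.] [ 0.4857 -0.0731]
top pocket_24 0.71 [268. 265.] [ 0.4895 -0.2108]
top black_32 0.8 [322. 191.] xy [ 0.6303 -0.3022] 0.64 free [ 0.6338 -0.3041 22.4593] 0.06
top black_32 0.71 [262. 200.] xy [ 0.6101 -0.1859] 0.14 free [ 0.6104 -0.1859 29.4206] 0.06
   place [ 0.661  -0.0818] 0.77
top chrome_32 0.95 [418. 257.] xy [ 0.5187 -0.4935] 0.2 free [ 0.5179 -0.4918 37.1379] 0.04
   place [ 0.5476 -0.3865] 0.91
top pocket_32 0.95 [199. 262.] [ 0.4857 -0.0731]
top pocket_32 0.71 [268. 265.] [ 0.4895 -0.2108]
top black_40 0.8 [322. 191.] xy [ 0.6264 -0.3012] 1.29 free [ 0.6338 -0.3041 22.4032] 0.06
top black_40 0.71 [262. 200.] xy [ 0.6058 -0.1879] 0.59 free [ 0.6104 -0.1859 29.32  ] 0.06
   place [ 0.661  -0.0818] 0.77
top chrome_40 0.95 [418. 257.] xy [ 0.5178 -0.4917] 0.12 free [ 0.5179 -0.4919 37.1661] 0.04
   place [ 0.5476 -0.3865] 0.91
top pocket_
[... 1280 characters left out ...]
696e+01] 0.06
scene black_40 0.65 [240. 171.] xy [ 0.6567 -0.0842] 0.18 free [ 0.6566 -0.0833 47.0733] 0.06
   place [ 0.6379 -0.3066] 0.86
scene chrome_40 0.76 [393. 263.] xy [ 0.5259 -0.4948] 3.01 free [ 0.5215 -0.5048 12.0831] 0.52
   place [ 0.5196 -0.4867] 0.87
scene pocket_40 0.82 [236. 238.] [ 0.4821 -0.2088]
scene pocket_40 0.71 [209. 227.] [ 0.4817 -0.1424]
scene black_48 0.75 [199. 162.] xy [0.6434 0.024 ] 0.32 free [6.37400e-01 2.07000e-02 3.79675e+01] 0.06
scene black_48 0.65 [240. 171.] xy [ 0.6568 -0.0835] 0.06 free [ 0.6573 -0.083  47.4587] 0.06
   place [ 0.6379 -0.3066] 0.86
scene pocket_48 0.82 [236. 238.] [ 0.4821 -0.2088]
scene pocket_48 0.71 [209. 227.] [ 0.4817 -0.1424]
```

```bash
cat > m.py <<'E'
from plant import vision,recognise,silhouettes,place_of
from h import *
import sys
for cam in ["top","scene"]:
    p=vision.snapshot(cam)
    for k in ["black_24","chrome_32"]:
            for s in silhouettes(k,p):
                if s["conf"]<.2: continue
                r=s["region"].astype(float); xy=p2w(p,s["xy"],.039)
                g,e2=fit(p,r,*xy,.035,True)
                d=min(D.values(),key=lambda v:abs(v*1000-g[2]-1)); f,e=fit(p,r,*xy,d)
                print(cam,k,d,round(s["conf"],2),np.round(s["xy"]),"xy",f.round(4),round(e,2),"free",g.round(4),round(e2,2))
            for s in place_of(k,p): print("   place",p2w(p,s["xy"],0).round(4),round(s["conf"],2))
    for s in place_of("pocket_24",p): print(cam,"pocket",round(s["conf"],2),np.round(s["xy"]),p2w(p,s["xy"],.004).round(4))
    c=p["color"]
    if cam=="top": crop=c[220:300,120:310]; 
    else: crop=c[170:260,115:280]
    cv2.imwrite(f"pics/crop_{cam}.png",cv2.resize(crop[:,:,::-1],None,fx=4,fy=4,interpolation=cv2.INTER_CUBIC))
E
python3 m.py
```

```text
top black_24 0.048 0.96 [210. 172.] xy [ 0.6597 -0.0819] 0.06 free [ 0.6597 -0.0819 46.3378] 0.04
top black_24 0.032 0.7 [262. 202.] xy [ 0.6095 -0.1872] 0.2 free [ 0.611  -0.1874 27.942 ] 0.08
top black_24 0.04 0.63 [162. 182.] xy [0.6395 0.0205] 0.05 free [6.39500e-01 2.06000e-02 3.90209e+01] 0.05
top black_24 0.024 0.56 [322. 192.] xy [ 0.6341 -0.3044] 0.07 free [ 0.6341 -0.3043 24.3544] 0.07
   place [ 0.64   -0.3018] 0.78
   place [0.6344 0.0125] 0.76
   place [ 0.6694 -0.0771] 0.75
   place [ 0.6108 -0.1944] 0.73
   place [0.4798 0.0057] 0.47
top chrome_32 0.04 0.73 [417. 254.] xy [ 0.5187 -0.4907] 0.05 free [ 0.5187 -0.4907 39.7383] 0.05
top chrome_32 0.032 0.56 [360. 239.] xy [ 0.5493 -0.381 ] 0.18 free [ 0.5492 -0.382  28.5813] 0.05
top chrome_32 0.04 0.44 [159. 183.] xy [0.6397 0.021 ] 0.15 free [6.40300e-01 2.15000e-02 3.63383e+01] 0.06
top chrome_32 0.048 0.25 [194. 260.] xy [ 0.4873 -0.0689] 0.42 free [ 0.4814 -0.0722 64.3706] 0.2
   place [ 0.5502 -0.3828] 0.84
   place [ 0.5182 -0.4956] 0.84
top pocket 0.94 [231. 263.] [ 0.4883 -0.1359]
top pocket 0.78 [266. 264.] [ 0.
[... 586 characters left out ...]
.6661 -0.083 ] 0.8
   place [ 0.6456 -0.2941] 0.6
scene chrome_32 0.024 0.8 [391. 265.] xy [ 0.5204 -0.5009] 1.41 free [ 0.5209 -0.5052 11.7039] 0.51
scene chrome_32 0.024 0.53 [331. 250.] xy [ 0.5442 -0.3756] 6.27 free [ 0.5291 -0.3823 -0.0155] 1.08
scene chrome_32 0.048 0.42 [239. 168.] xy [ 0.6585 -0.0816] 0.08 free [ 0.6571 -0.0828 45.7892] 0.06
scene chrome_32 0.04 0.38 [198. 161.] xy [0.6386 0.0211] 0.09 free [6.37900e-01 2.06000e-02 3.82422e+01] 0.08
   place [ 0.5259 -0.4872] 0.54
   place [ 0.5436 -0.3863] 0.38
   place [ 0.6298 -0.3074] 0.28
scene pocket 0.88 [238. 238.] [ 0.4817 -0.2132]
scene pocket 0.83 [183. 216.] [ 0.4843 -0.0701]
scene pocket 0.8 [160. 206.] [ 0.4868 -0.0008]
```

View pics/crop_top.png

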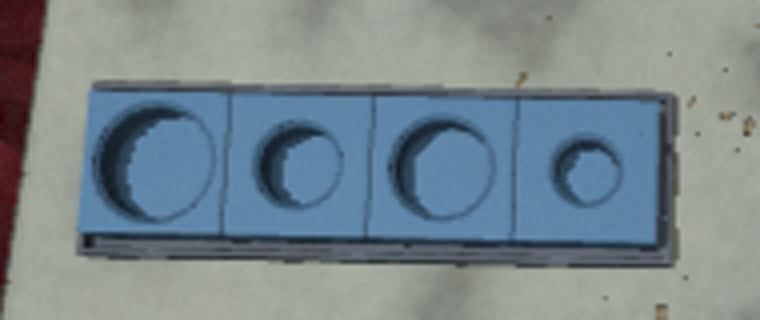

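View pics/crop_scene.png

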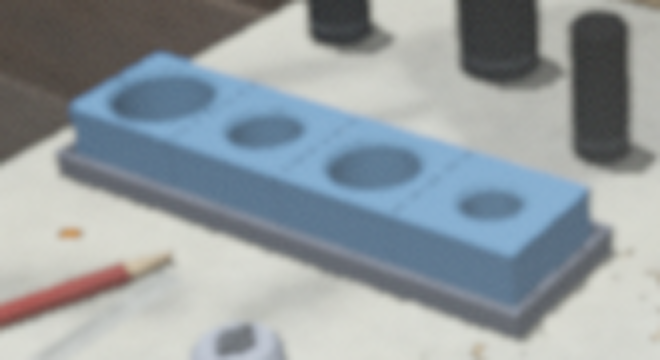

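```bash
cat > r.py <<'E'
from plant import vision
from h import *
V=[]
for cam in ["top","scene"]:
    p=vision.snapshot(cam); c=p["color"].astype(int)
    b=((c[...,2]-c[...,0])>28)&(c[...,2]>60)
    b=b.astype(np.uint8); n,l,st,_=cv2.connectedComponentsWithStats(cv2.morphologyEx(b,cv2.MORPH_CLOSE,np.ones((3,3))))
    u,v=(200,262) if cam=="top" else (195,225)
    i=np.argmax([0]+[st[k,4] if st[k,0]<u<st[k,0]+st[k,2] and st[k,1]<v<st[k,1]+st[k,3] else 0 for k in range(1,n)])
    m=(l==i).astype(np.uint8); cs,_=cv2.findContours(m,0,1); m[:]=0; cv2.drawContours(m,cs,-1,1,-1)
    V.append((p,m.astype(float))); print(cam,m.sum())
def ras2(p,x,y,t,zl,s=4):
    R=np.array([[np.cos(t),-np.sin(t)],[np.sin(t),np.cos(t)]])
    q=np.array([[sx*.034,sy*.1375] for sx in(-1,1) for sy in (-1,1)])@R.T+[x,y]
    P=np.r_[np.c_[q,[zl]*4],np.c_[q,[.04]*4]]
    h=cv2.convexHull(((w2p(p,P)+.5)*s*16).round().astype(np.int32).reshape(-1,1,2))
    m=np.zeros((420*s,560*s),np.uint8); cv2.fillConvexPoly(m,h,255,cv2.LINE_AA,4)
    return cv2.resize(m,(560,420),interpolation=cv2.INTER_AREA)/255.
for name,vs in [("top",V[:1]),("scene",V[1:]),("both",V)]:
    f=lambda v: sum(np.abs(ras2(p,v[0]/100,v[1]/100,v[2]/50,v[3]/1000)-m).sum() for p,m in vs)
    x0=np.array([48.5,-10.2,0.,16]); r=minimize(f,x0,method='Nelder-Mead',options=dict(initial_simplex=np.vstack([x0,x0+np.diag([1,1,1,6])]),maxiter=200))
    x,y,t,zl=r.x[0]/100,r.x[1]/100,r.x[2]/50,r.x[3]
    print(name,round(x,4),round(y,4),"yaw",round(np.degrees(t),2),"zl",zl.round(1),r.fun,sum(m.sum() for _,m in vs))
    for k,nm in zip((1.5,.5,-.5,-1.5),(48,32,40,24)): print("  pocket",nm,(x-np.sin(t)*k*.069).round(4),(y+np.cos(t)*k*.069).round(4))
p=V[0][0]; im=cv2.resize(p["color"][220:300,120:310][:,:,::-1],None,fx=4,fy=4,interpolation=cv2.INTER_CUBIC)
for k,d in zip((1.5,.5,-.5,-1.5),(.060,.044,.052,.036)):
    q=w2p(p,np.c_[x-np.sin(t)*k*.069+d/2*np.cos(a),y+np.cos(t)*k*.069+d/2*np.sin(a),0*a+.04])
    cv2.polylines(im,[(((q-[120,220])+.5)*4).round().astype(np.int32).reshape(-1,1,2)],True,(0,0,255),1)
cv2.imwrite("pics/rowfit.png",im)
E
python3 r.py
```

```text
top 5285
scene 4045
top 0.4863 -0.104 yaw 2.79 zl 22.5 92.04705882352941 5285.0
  pocket 48 0.4812 -0.0006
  pocket 32 0.4846 -0.0695
  pocket 40 0.4879 -0.1384
  pocket 24 0.4913 -0.2073
scene 0.4848 -0.1031 yaw 2.8 zl 11.5 96.49411764705881 4045.0
  pocket 48 0.4798 0.0003
  pocket 32 0.4832 -0.0686
  pocket 40 0.4865 -0.1375
  pocket 24 0.4899 -0.2065
both 0.4865 -0.1034 yaw 2.79 zl 10.3 257.0627450980392 9330.0
  pocket 48 0.4815 -0.0001
  pocket 32 0.4848 -0.069
  pocket 40 0.4882 -0.1379
  pocket 24 0.4915 -0.2068
```

View pics/rowfit.png

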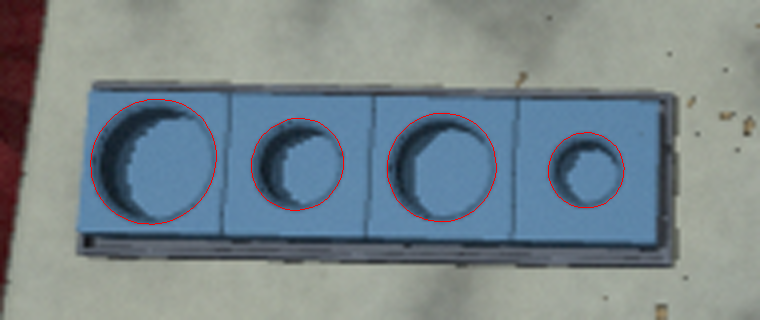

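```bash
python3 - <<'E'
from plant import vision
from h import *
p=vision.snapshot("top")
for q in [(200,135),(350,136),(350,28),(360,126),(548,127)]: print(q,[p2w(p,q,z).round(3).tolist() for z in (0,.08,.15)])
p=vision.snapshot("scene")
for q in [(253,120),(252,163),(368,180),(365,140)]: print(q,[p2w(p,q,z).round(3).tolist() for z in (0,.08,.15)])
E
python3 -m handwheel '[[[0,0,0,0.115,0],[0,0,0,0.115,0],[0,0,0,0.115,0],[-0.025,0.02,0,0,0],[-0.025,0.02,0,0,0],[-0.025,0.02,0,0,0],[-0.025,0.02,0,0,0],[-0.025,0.02,0,0,0],[-0.025,0.02,0,0,0],[-0.025,0.02,0,0,0],[-0.025,0.02,0,0,0],[-0.025,0.02,0,0,0],[-0.025,0.02,0,0,0],[-0.025,0.02,0,0,0],[-0.025,0.02,0,0,0],[-0.025,0.02,0,0,0],[-0.025,0.02,0,0,0],[0,0,0,0,0]]]'
```

```text
(200, 135) [[0.759, -0.044], [0.724, -0.062], [0.694, -0.078]]
(350, 136) [[0.778, -0.363], [0.742, -0.352], [0.71, -0.343]]
(350, 28) [[1.04, -0.354], [0.98, -0.344], [0.928, -0.335]]
(360, 126) [[0.802, -0.384], [0.764, -0.371], [0.731, -0.36]]
(548, 127) [[0.827, -0.784], [0.786, -0.735], [0.751, -0.691]]
(253, 120) [[1.019, 0.139], [0.848, 0.013], [0.698, -0.098]]
(252, 163) [[0.772, -0.036], [0.638, -0.136], [0.521, -0.224]]
(368, 180) [[0.844, -0.319], [0.699, -0.376], [0.572, -0.426]]
(365, 140) [[1.059, -0.214], [0.882, -0.287], [0.726, -0.351]]
clock: 4.15
tool_pos: [0.582, -0.3521, 0.2429]
orientation: [180.0, 0.0, -179.8]
force: [-0.6, -0.2, -0.7]
opening: 0.0875
```

```bash
python3 -m handwheel '[[[-0.026,0.024,0,0,0],[-0.026,0.024,0,0,0],[0,0,0.025,0,0],[0,0,0.025,0,0],[0,0,0.025,0,0],[0,0,0.025,0,0],[0,0,0.025,0,0],[0,0,0.025,0,0],[0,0,0.015,0,0],[0,0,0.01,0,0],[0,0,0.008,0,0],[0,0,0,0,0]]]'; python3 - <<'E'
from plant import vision
import cv2
for n in ["scene","top","wrist"]:
    p=vision.snapshot(n); cv2.imwrite(f"pics/b_{n}.png",p["color"][:,:,::-1])
E
```

```text
clock: 5.15
tool_pos: [0.6296, -0.3072, 0.0591]
orientation: [180.0, -0.1, 180.0]
force: [-0.9, -0.5, 0.1]
opening: 0.0877
```

View pics/b_top.png

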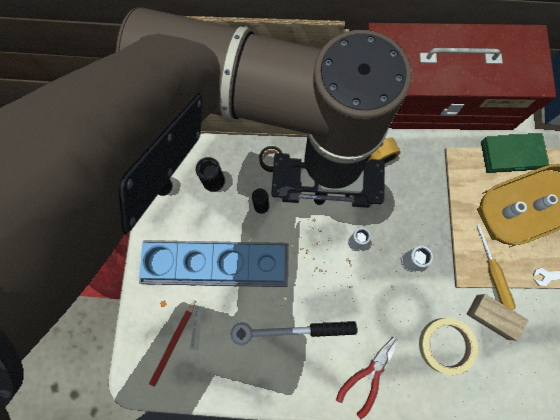

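View pics/b_wrist.png

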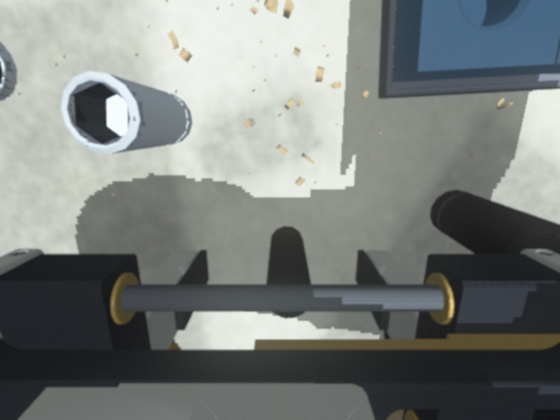

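```bash
python3 -m handwheel '[[[-0.0045,0.003,0,0,0],[0,0,0,0,0.4],[0,0,0,0,0.5],[0,0,0,0,0.6],[0,0,0,0,0.7],[0,0,0,0,0.8],[0,0,0,0,1],[0,0,0,0,1],[0,0,0,0,1],[0,0,0,0,1]]]'
```

```text
clock: 6.13
tool_pos: [0.6347, -0.3043, 0.0605]
orientation: [180.0, -0.0, 180.0]
force: [0.2, 0.1, 0.0]
opening: 0.033
```

```bash
python3 -m handwheel '[[[0,0,0,0,1],[0,0,0,0,1],[0,0,0,0,1],[0,0,0,0,1],[0,0,0,0,1]]]'
```

```text
clock: 6.55
tool_pos: [0.6347, -0.3043, 0.0605]
orientation: [-180.0, -0.0, 180.0]
force: [-0.1, 0.2, -0.3]
opening: 0.0236
```

```bash
python3 -m handwheel '[[[0,0,-0.012,0,1],[0,0,-0.024,0,1],[0,0,-0.028,0,1],[0,0,-0.028,0,1],[0,0,-0.028,0,1],[0.024,0.0162,0,0,1],[0.024,0.0162,0,0,1],[0.024,0.0162,0,0,1],[0.024,0.0162,0,0,1],[0.024,0.0162,0,0,1],[0.024,0.0162,0,0,1],[0,0,0,-0.12,1],[0,0,0,-0.12,1],[0,0,0,-0.12,1],[0,0,0,-0.12,1],[0,0,0,-0.12,1],[0,0,0,-0.12,1],[0,0,0,-0.12,1],[0,0,0,-0.12,1]]]'
python3 -m handwheel '[[[0,0,0,-0.12,1],[0,0,0,-0.12,1],[0,0,0,-0.12,1],[0,0,0,-0.12,1],[0,0,0,-0.12,1],[0,0,0,-0.011,1],[0,0,0,0,1],[0,0,0,0,1]]]'
python3 - <<'E'
from plant import vision
import cv2
for n in ["scene","top","wrist"]:
    p=vision.snapshot(n); cv2.imwrite(f"pics/c_{n}.png",p["color"][:,:,::-1])
E
```

```text
clock: 8.13
tool_pos: [0.4906, -0.2071, 0.1814]
orientation: [-180.0, 0.0, -124.7]
force: [-0.8, -1.1, -1.3]
opening: 0.0234
clock: 8.8
tool_pos: [0.4907, -0.2071, 0.1809]
orientation: [-180.0, 0.0, -90.2]
force: [-0.3, 0.7, -1.5]
opening: 0.0236
```

View pics/c_scene.png

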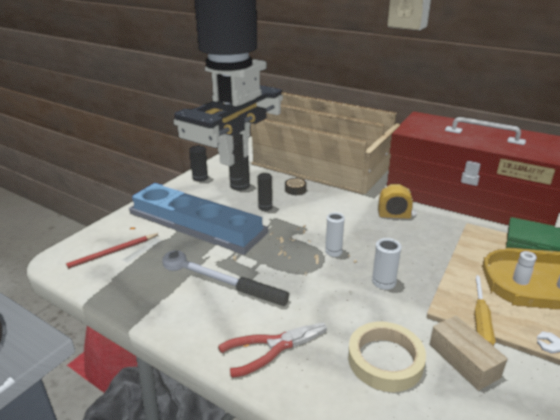

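View pics/c_wrist.png

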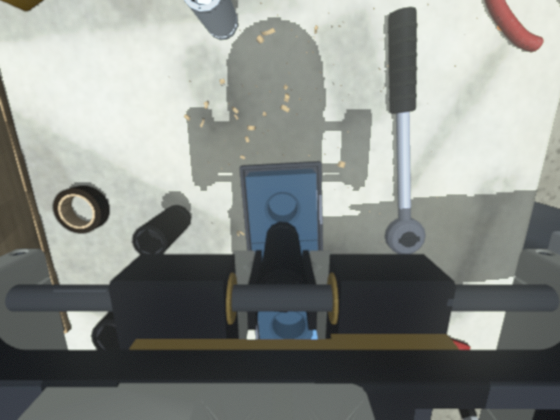

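```bash
cat >> h.py <<'E'
from scipy.spatial.transform import Rotation
def wristpose(p,o):
    T=np.eye(4); T[:3,:3]=Rotation.from_euler('xyz',o["orientation"],degrees=True).as_matrix(); T[:3,3]=o["tool_pos"]
    q=dict(p); q["cam_to_world"]=T@p["tool_from_camera"]; return q
PK={'48':(.4808,-.0002),'32':(.4842,-.069),'40':(.4875,-.138),'24':(.491,-.207)}
E
cat > w.py <<'E'
from plant import vision,telemetry
from h import *
import sys
o=telemetry.get_obs(); p=wristpose(vision.snapshot("wrist"),o)
u0,v0,w,hh=map(int,sys.argv[2:6]); s=4
im=cv2.resize(p["color"][v0:v0+hh,u0:u0+w][:,:,::-1],None,fx=s,fy=s,interpolation=cv2.INTER_CUBIC)
for k,c in PK.items():
    for r,z in ((D[k]/2+.006,.04),(D[k]/2+.003,.037)):
        q=w2p(p,np.c_[c[0]+r*np.cos(a),c[1]+r*np.sin(a),0*a+z])
        cv2.polylines(im,[((q-[u0,v0]+.5)*s).round().astype(np.int32).reshape(-1,1,2)],True,(0,0,255),1)
cv2.imwrite(sys.argv[1],im); print(o["tool_pos"].round(4),o["orientation"].round(2))
E
python3 w.py pics/w1.png 210 150 140 110
```

```text
[ 0.4907 -0.2071  0.1807] [-179.99    0.    -90.12]
```

View pics/w1.png

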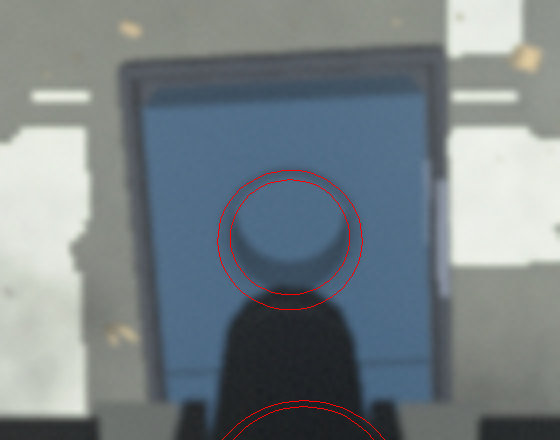

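```bash
python3 -m handwheel '[[[0,0,0.02,0,1],[0,0,0.02,0,1],[0,0,0.02,0,1],[0,0,0.012,0,1],[0,0,0.006,0,1],[0,0,0.006,0,1],[0,0,0.006,0,1],[0,0,0.006,0,1],[0,0,0.005,0,1],[0,0,0,0,1]]]'
```

```text
clock: 9.83
tool_pos: [0.4903, -0.207, 0.0788]
orientation: [179.9, 0.0, -90.0]
force: [-0.1, 0.5, -2.1]
opening: 0.0235
```

```bash
python3 -m handwheel '[[[0,0,0.004,0,1],[0,0,0.002,0,1],[0,0,0.001,0,1],[0,0,0.001,0,1],[0,0,0,0,1]]]'
```

```text
clock: 10.25
tool_pos: [0.4907, -0.2071, 0.0715]
orientation: [-180.0, -0.0, -90.0]
force: [0.8, 1.0, -2.1]
opening: 0.0233
```

Still hanging, about 1 mm to go; no contact. Set down and release gently.

```bash
python3 -m handwheel '[[[0,0,0.001,0,1],[0,0,0.0005,0,1],[0,0,0,0,1]]]';  python3 -m handwheel '[[[0,0,0,0,0.65],[0,0,0,0,0.6],[0,0,0,0,0.5],[0,0,0,0,0.3],[0,0,0,0,0],[0,0,0,0,0],[0,0,0,0,0],[0,0,0,0,0],[0,0,0,0,0],[0,0,0,0,0]]]'
```

```text
clock: 10.5
tool_pos: [0.4909, -0.2072, 0.0705]
orientation: [-180.0, -0.0, -90.0]
force: [-0.6, 1.0, 3.0]
opening: 0.0235
clock: 11.33
tool_pos: [0.4907, -0.2071, 0.07]
orientation: [180.0, -0.0, -90.0]
force: [-0.2, -0.1, 0.5]
opening: 0.0826
```

```bash
python3 -m handwheel '[[[0,0,-0.01,0,0],[0,0,-0.025,0,0],[0,0,-0.025,0,0],[0,0,-0.025,0,0],[0,0,-0.025,0,0],[-0.0041,-0.0238,0,0,0],[-0.0041,-0.0238,0,0,0],[-0.0041,-0.0238,0,0,0],[-0.0041,-0.0238,0,0,0],[-0.0041,-0.0238,0,0,0],[0,0,0,0,0],[0,0,0,0,0]]]'
python3 - <<'E'
from plant import vision,telemetry
from h import *
o=telemetry.get_obs();print(o["tool_pos"])
p=wristpose(vision.snapshot("wrist"),o)
q=w2p(p,cyl(.610,-.1866,.032)); im=p["color"][:,:,::-1].copy()
for k in (0,60): cv2.polylines(im,[q[k:k+60].round().astype(np.int32).reshape(-1,1,2)],True,(0,0,255),1)
q=w2p(p,cyl(.491,-.207,.024,.010))
for k in (0,60): cv2.polylines(im,[q[k:k+60].round().astype(np.int32).reshape(-1,1,2)],True,(0,0,255),1)
cv2.imwrite("pics/d_wrist.png",im)
p=vision.snapshot("scene"); im=p["color"][:,:,::-1].copy();q=w2p(p,cyl(.491,-.207,.024,.010))
for k in (0,60): cv2.polylines(im,[q[k:k+60].round().astype(np.int32).reshape(-1,1,2)],True,(0,0,255),1)
cv2.imwrite("pics/d_scene.png",im)
E
```

```text
clock: 12.33
tool_pos: [0.6103, -0.1863, 0.18]
orientation: [180.0, -0.0, -90.0]
force: [-0.7, -1.0, -0.1]
opening: 0.0875
[ 0.61031827 -0.18630701  0.18001648]
```

View pics/d_wrist.png

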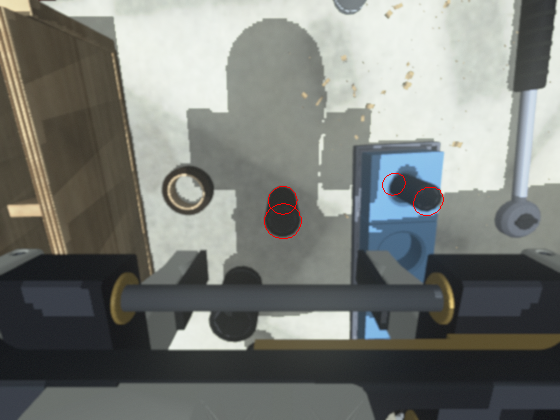

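View pics/d_scene.png

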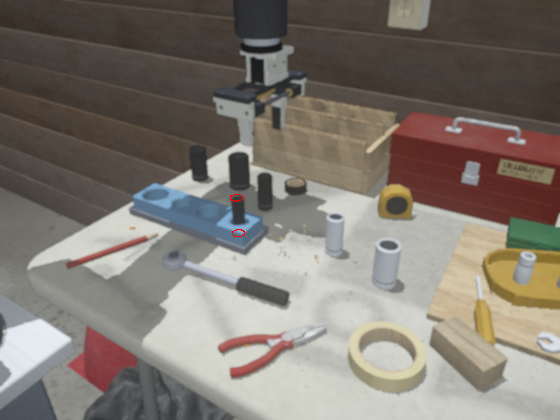

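```bash
python3 -m handwheel '[[[0,0,0.025,0,0],[0,0,0.025,0,0],[0,0,0.025,0,0],[0,0,0.02,0,0],[0,0,0.013,0,0],[0,0,0.008,0,0],[0,0,0.004,0,0],[0,0,0,0,0.4],[0,0,0,0,0.5],[0,0,0,0,0.6],[0,0,0,0,0.7],[0,0,0,0,1],[0,0,0,0,1],[0,0,0,0,1],[0,0,0,0,1],[0,0,0,0,1],[0,0,0,0,1],[0,0,0,0,1],[0,0,0,0,1]]]'
```

```text
clock: 14.02
tool_pos: [0.6098, -0.1866, 0.0601]
orientation: [-180.0, -0.0, -90.0]
force: [-0.6, -0.3, 0.2]
opening: 0.0313
```

```bash
python3 -m handwheel '[[[0,0,-0.012,0,1],[0,0,-0.024,0,1],[0,0,-0.028,0,1],[0,0,-0.028,0,1],[0,0,-0.028,0,1],[-0.0196,0.0209,0,0,1],[-0.0196,0.0209,0,0,1],[-0.0196,0.0209,0,0,1],[-0.0196,0.0209,0,0,1],[-0.0196,0.0209,0,0,1],[-0.0196,0.0209,0,0,1],[0,0,0,0,1],[0,0,0,0,1],[0,0,0,0,1]]]'; python3 w.py pics/w2.png 180 150 200 120
```

```text
clock: 15.18
tool_pos: [0.4848, -0.0689, 0.1809]
orientation: [-179.9, 0.0, -89.9]
force: [-0.3, -1.1, -1.8]
opening: 0.0318
[ 0.4848 -0.0689  0.1809] [-1.7992e+02  1.0000e-02 -8.9950e+01]
```

View pics/w2.png

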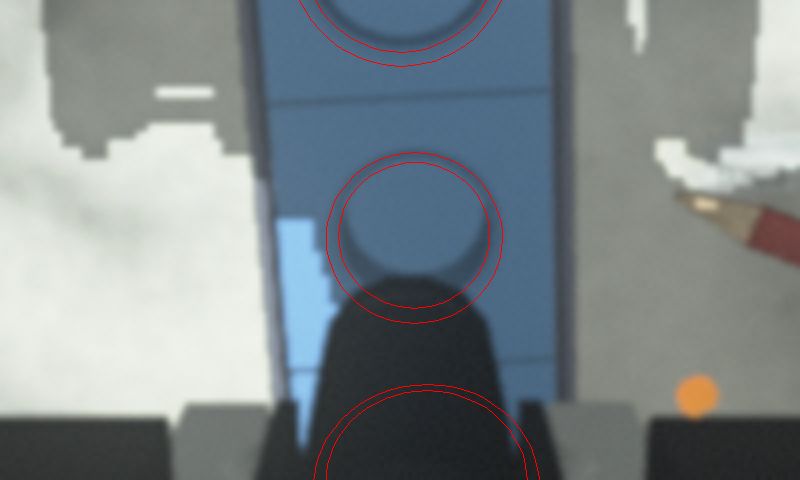

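```bash
python3 -m handwheel '[[[0,0,0.02,0,1],[0,0,0.02,0,1],[0,0,0.02,0,1],[0,0,0.012,0,1],[0,0,0.006,0,1],[0,0,0.006,0,1],[0,0,0.006,0,1],[0,0,0.006,0,1],[0,0,0.005,0,1],[0,0,0.004,0,1],[0,0,0.002,0,1],[0,0,0.001,0,1],[0,0,0.001,0,1],[0,0,0,0,1]]]'
```

```text
clock: 16.4
tool_pos: [0.4844, -0.069, 0.0711]
orientation: [-180.0, 0.0, -90.0]
force: [0.6, -0.3, -1.9]
opening: 0.0314
```

```bash
python3 -m handwheel '[[[0,0,0.001,0,1],[0,0,0.0005,0,1],[0,0,0,0,1]]]'
```

```text
clock: 16.65
tool_pos: [0.4846, -0.0689, 0.07]
orientation: [-180.0, 0.0, -90.0]
force: [-1.4, -0.2, 2.5]
opening: 0.0318
```

```bash
python3 -m handwheel '[[[0,0,0,0,0.6],[0,0,0,0,0.5],[0,0,0,0,0.4],[0,0,0,0,0.2],[0,0,0,0,0],[0,0,0,0,0],[0,0,0,0,0],[0,0,-0.01,0,0],[0,0,-0.025,0,0],[0,0,-0.025,0,0],[0,0,-0.025,0,0],[0,0,-0.025,0,0],[-0.015,-0.0258,0,0,0],[-0.015,-0.0258,0,0,0],[-0.015,-0.0258,0,0,0],[-0.015,-0.0258,0,0,0],[-0.015,-0.0258,0,0,0],[-0.015,-0.0258,0,0,0],[0,0,0,0,0],[0,0,0,0,0]]]'
python3 - <<'E'
from plant import vision,telemetry
from h import *
L=[(.6393,.0212,.040,0),(.659,-.0817,.048,0),(.491,-.207,.024,.01),(.4842,-.069,.032,.01)]
for n in ("wrist","scene"):
    o=telemetry.get_obs(); p=vision.snapshot(n)
    if n=="wrist": p=wristpose(p,o); print(o["tool_pos"])
    im=p["color"][:,:,::-1].copy()
    for x,y,d,z in L:
        q=w2p(p,cyl(x,y,d,z))
        for k in (0,60): cv2.polylines(im,[q[k:k+60].round().astype(np.int32).reshape(-1,1,2)],True,(0,0,255),1)
    cv2.imwrite(f"pics/e_{n}.png",im)
E
```

```text
clock: 18.32
tool_pos: [0.6398, 0.0217, 0.1783]
orientation: [179.9, -0.0, -90.0]
force: [-0.3, 0.3, -0.2]
opening: 0.0877
[0.63980896 0.0217439  0.1783299 ]
```

View pics/e_wrist.png

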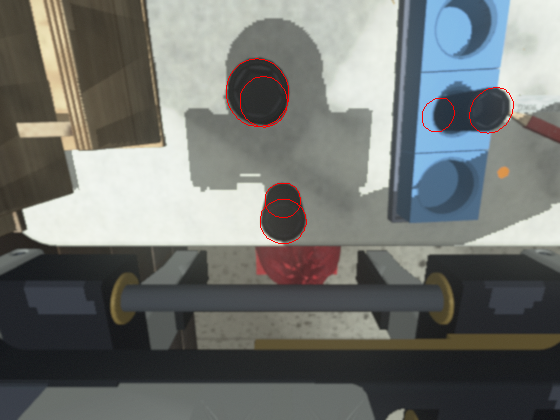

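View pics/e_scene.png

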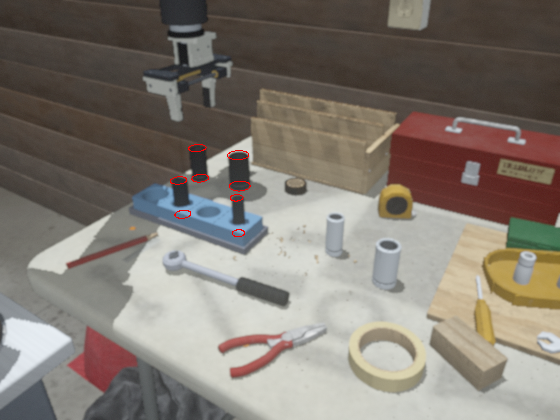

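```bash
python3 -m handwheel '[[[0,0,0.025,0,0],[0,0,0.025,0,0],[0,0,0.025,0,0],[0,0,0.02,0,0],[0,0,0.012,0,0],[0,0,0.008,0,0],[0,0,0.0035,0,0],[0,0,0,0,0.3],[0,0,0,0,0.4],[0,0,0,0,0.5],[0,0,0,0,0.6],[0,0,0,0,1],[0,0,0,0,1],[0,0,0,0,1],[0,0,0,0,1],[0,0,0,0,1],[0,0,0,0,1],[0,0,0,0,1]]]'
```

```text
clock: 19.92
tool_pos: [0.6391, 0.021, 0.0612]
orientation: [180.0, -0.0, -90.0]
force: [-1.1, 1.5, 1.1]
opening: 0.0396
```

```bash
python3 -m handwheel '[[[0,0,-0.012,0,1],[0,0,-0.024,0,1],[0,0,-0.028,0,1],[0,0,-0.028,0,1],[0,0,-0.028,0,1],[0.0199,0.019,0,0,1],[0.0199,0.019,0,0,1],[0.0199,0.019,0,0,1],[0.0199,0.019,0,0,1],[0.0199,0.019,0,0,1],[0.0199,0.019,0,0,1],[0.0199,0.019,0,0,1],[0.0199,0.019,0,0,1],[0,0,0,0,1],[0,0,0,0,1],[0,0,0,0,1]]]'; python3 w.py pics/w3.png 180 150 200 120
```

```text
clock: 21.25
tool_pos: [0.4873, -0.1383, 0.1817]
orientation: [-179.9, 0.0, -90.0]
force: [0.5, -0.7, -3.2]
opening: 0.0394
[ 0.4873 -0.1383  0.1817] [-1.7995e+02  1.0000e-02 -9.0030e+01]
```

View pics/w3.png

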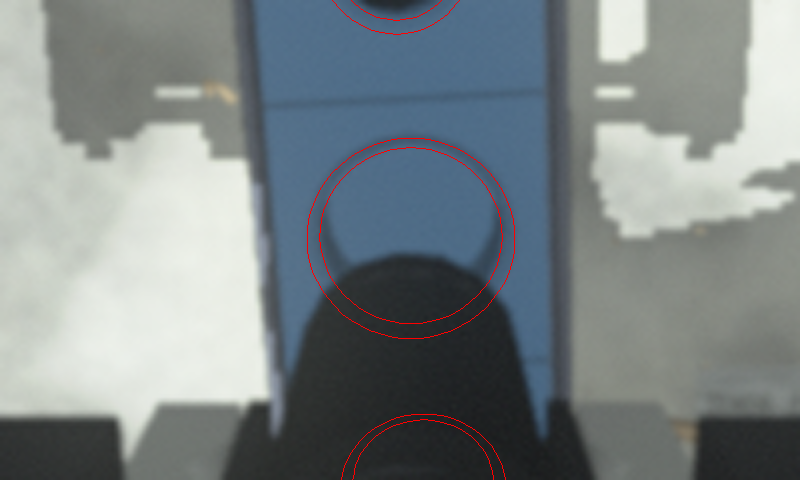

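```bash
python3 -m handwheel '[[[0,0,0.02,0,1],[0,0,0.02,0,1],[0,0,0.02,0,1],[0,0,0.012,0,1],[0,0,0.006,0,1],[0,0,0.006,0,1],[0,0,0.006,0,1],[0,0,0.006,0,1],[0,0,0.005,0,1],[0,0,0.004,0,1],[0,0,0.002,0,1],[0,0,0.001,0,1],[0,0,0.001,0,1],[0,0,0,0,1]]]'
```

```text
clock: 22.47
tool_pos: [0.4872, -0.1382, 0.0721]
orientation: [-180.0, -0.0, -90.0]
force: [0.7, 0.0, -3.4]
opening: 0.0392
```

```bash
python3 -m handwheel '[[[0,0,0.001,0,1],[0,0,0.0005,0,1],[0,0,0,0,1]]]'
```

```text
clock: 22.72
tool_pos: [0.4874, -0.1382, 0.0711]
orientation: [-180.0, -0.0, -90.0]
force: [-2.8, 1.5, 2.7]
opening: 0.0397
```

```bash
python3 -m handwheel '[[[0,0,0,0,0.5],[0,0,0,0,0.4],[0,0,0,0,0.3],[0,0,0,0,0.2],[0,0,0,0,0],[0,0,0,0,0],[0,0,0,0,0],[0,0,-0.01,0,0],[0,0,-0.025,0,0],[0,0,-0.025,0,0],[0,0,-0.025,0,0],[0,0,-0.025,0,0],[0,0,0,0.12,0],[0,0,0,0.12,0],[0,0,0,0.12,0],[0,0,0,0.12,0],[0,0,0,0.12,0],[0,0,0,0.12,0],[0,0,0,0.12,0]]]'
python3 -m handwheel '[[[0,0,0,0.12,0],[0,0,0,0.12,0],[0,0,0,0.12,0],[0,0,0,0.12,0],[0,0,0,0.12,0],[0,0,0,0.12,0],[0,0,0,0.011,0],[-0.0245,0.0081,0,0,0],[-0.0245,0.0081,0,0,0],[-0.0245,0.0081,0,0,0],[-0.0245,0.0081,0,0,0],[-0.0245,0.0081,0,0,0],[-0.0245,0.0081,0,0,0],[-0.0245,0.0081,0,0,0],[0,0,0,0,0],[0,0,0,0,0]]]'
python3 - <<'E'
from plant import vision,telemetry
from h import *
L=[(.4875,-.138,.040,0.01),(.659,-.0817,.048,0),(.491,-.207,.024,.01),(.4842,-.069,.032,.01)]
for n in ("wrist","scene"):
    o=telemetry.get_obs(); p=vision.snapshot(n)
    if n=="wrist": p=wristpose(p,o); print(o["tool_pos"])
    im=p["color"][:,:,::-1].copy()
    for x,y,d,z in L:
        q=w2p(p,cyl(x,y,d,z))
        for k in (0,60): cv2.polylines(im,[q[k:k+60].round().astype(np.int32).reshape(-1,1,2)],True,(0,0,255),1)
    cv2.imwrite(f"pics/f_{n}.png",im)
E
```

```text
clock: 24.3
tool_pos: [0.4871, -0.1383, 0.1814]
orientation: [-180.0, 0.0, -138.5]
force: [1.0, -0.1, -0.1]
opening: 0.0878
clock: 25.63
tool_pos: [0.6592, -0.0811, 0.18]
orientation: [-180.0, -0.1, -179.8]
force: [-0.5, -0.3, 0.3]
opening: 0.0872
[ 0.65917767 -0.08111748  0.17997814]
```

View pics/f_wrist.png

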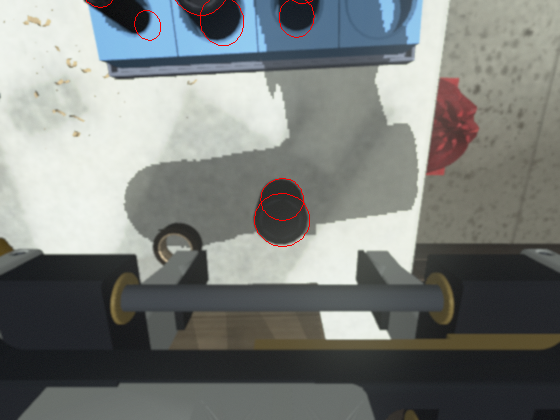

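View pics/f_scene.png

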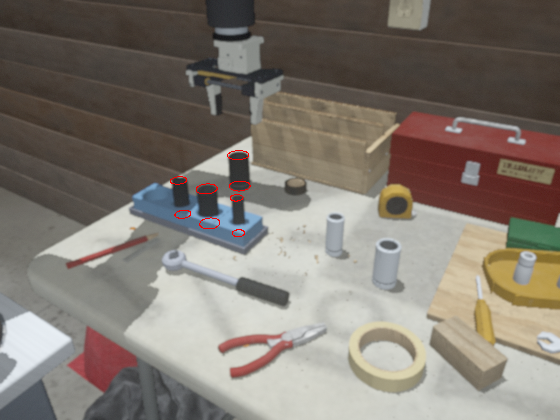

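```bash
python3 -m handwheel '[[[0,0,0.025,0,0],[0,0,0.025,0,0],[0,0,0.025,0,0],[0,0,0.02,0,0],[0,0,0.013,0,0],[0,0,0.008,0,0],[0,0,0.004,0,0],[0,0,0,0,0.2],[0,0,0,0,0.3],[0,0,0,0,0.4],[0,0,0,0,0.5],[0,0,0,0,1],[0,0,0,0,1],[0,0,0,0,1],[0,0,0,0,1],[0,0,0,0,1],[0,0,0,0,1]]]'
```

```text
clock: 27.15
tool_pos: [0.6588, -0.0817, 0.061]
orientation: [-180.0, 0.0, 180.0]
force: [-0.3, -2.8, 4.0]
opening: 0.0477
```

```bash
python3 -m handwheel '[[[0,0,-0.012,0,1],[0,0,-0.024,0,1],[0,0,-0.028,0,1],[0,0,-0.028,0,1],[0,0,-0.028,0,1],[0.0223,0.0102,0,0,1],[0.0223,0.0102,0,0,1],[0.0223,0.0102,0,0,1],[0.0223,0.0102,0,0,1],[0.0223,0.0102,0,0,1],[0.0223,0.0102,0,0,1],[0.0223,0.0102,0,0,1],[0.0223,0.0102,0,0,1],[0,0,0,-0.12,1],[0,0,0,-0.12,1],[0,0,0,-0.12,1],[0,0,0,-0.12,1],[0,0,0,-0.12,1],[0,0,0,-0.12,1]]]'
python3 -m handwheel '[[[0,0,0,-0.12,1],[0,0,0,-0.12,1],[0,0,0,-0.12,1],[0,0,0,-0.12,1],[0,0,0,-0.12,1],[0,0,0,-0.12,1],[0,0,0,-0.12,1],[0,0,0,-0.011,1],[0,0,0,0,1],[0,0,0,0,1]]]'
python3 w.py pics/w4.png 180 150 200 120
```

```text
clock: 28.73
tool_pos: [0.4793, 0.0002, 0.1804]
orientation: [179.9, -0.0, -138.4]
force: [0.7, 1.0, -4.3]
opening: 0.0474
clock: 29.57
tool_pos: [0.4799, 0.0001, 0.1805]
orientation: [180.0, 0.0, -90.2]
force: [0.3, 0.4, -4.3]
opening: 0.0476
[4.799e-01 1.000e-04 1.805e-01] [ 1.7997e+02  1.0000e-02 -9.0230e+01]
```

View pics/w4.png

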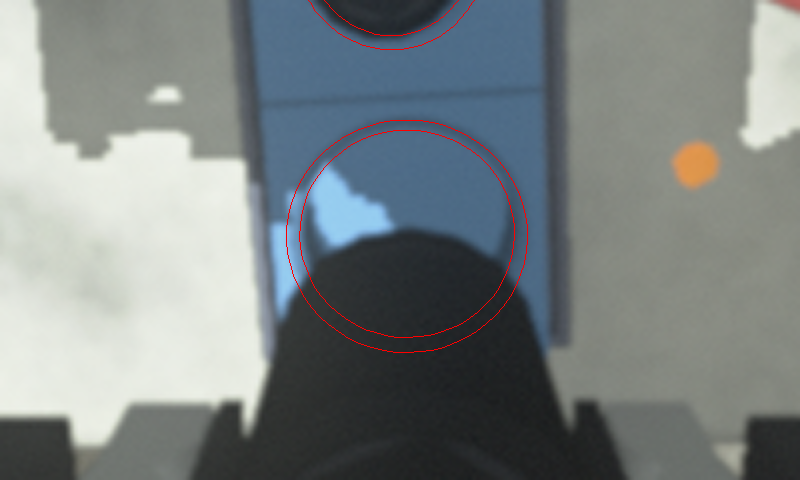

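```bash
python3 -m handwheel '[[[0,-0.0008,0.02,0,1],[0,0,0.02,0,1],[0,0,0.02,0,1],[0,0,0.012,0,1],[0,0,0.006,0,1],[0,0,0.006,0,1],[0,0,0.006,0,1],[0,0,0.006,0,1],[0,0,0.005,0,1],[0,0,0.004,0,1],[0,0,0.002,0,1],[0,0,0.001,0,1],[0,0,0,0,1],[0,0,0,0,1]]]'
```

```text
clock: 30.78
tool_pos: [0.4812, 0.0001, 0.0728]
orientation: [-180.0, 0.0, -90.0]
force: [-0.1, 0.1, -5.2]
opening: 0.0473
```

```bash
python3 -m handwheel '[[[0,0,0.001,0,1],[0,0,0.001,0,1],[0,0,0.0005,0,1],[0,0,0,0,1]]]'
```

```text
clock: 31.12
tool_pos: [0.4814, 0.0002, 0.0709]
orientation: [-180.0, -0.0, -90.0]
force: [-2.2, 0.2, 4.7]
opening: 0.0476
```

Contact with the bottom. Release, go up, and swing aside for a clear view.

```bash
python3 -m handwheel '[[[0,0,0,0,0.4],[0,0,0,0,0.3],[0,0,0,0,0.2],[0,0,0,0,0.1],[0,0,0,0,0],[0,0,0,0,0],[0,0,0,0,0],[0,0,-0.01,0,0],[0,0,-0.025,0,0],[0,0,-0.025,0,0],[0,0,-0.025,0,0],[0,0,-0.025,0,0],[0,0,-0.025,0,0],[0,0,-0.025,0,0],[-0.03,0,0,0,0],[-0.03,0,0,0,0],[-0.03,0,0,0,0],[-0.03,0,0,0,0],[-0.03,0,0,0,0],[-0.03,0,0,0,0]]]'
python3 -m handwheel '[[[-0.03,0,0,0,0],[-0.03,0,0,0,0],[-0.03,0,0,0,0],[-0.03,0,0,0,0],[0,0,0,0,0],[0,0,0,0,0]]]'
cat > v.py <<'E'
from plant import vision
from h import *
L=[(*PK[k],D[k],.01) for k in PK]+[(.549,-.382,.032,0),(.5187,-.4907,.04,0)]
for n in ("top","scene"):
    p=vision.snapshot(n); im=p["color"][:,:,::-1].copy()
    im=cv2.resize(im,None,fx=3,fy=3,interpolation=cv2.INTER_CUBIC)
    for x,y,d,z in L:
        q=(w2p(p,cyl(x,y,d,z))+.5)*3
        for k in (0,60): cv2.polylines(im,[q[k:k+60].round().astype(np.int32).reshape(-1,1,2)],True,(0,0,255),1)
    im=im[510:910,360:1160] if n=="scene" else im[630:1030,380:1180]
    if n=="top": im2=im
    cv2.imwrite(f"pics/g_{n}.png",im)
E
python3 v.py
```

```text
clock: 32.78
tool_pos: [0.4807, 0.1815, 0.2302]
orientation: [-180.0, 0.0, -90.0]
force: [0.6, 0.3, -0.4]
opening: 0.0874
clock: 33.28
tool_pos: [0.4807, 0.3014, 0.2294]
orientation: [180.0, -0.0, -89.9]
force: [-0.3, 0.3, -0.2]
opening: 0.0881
```

View pics/g_scene.png

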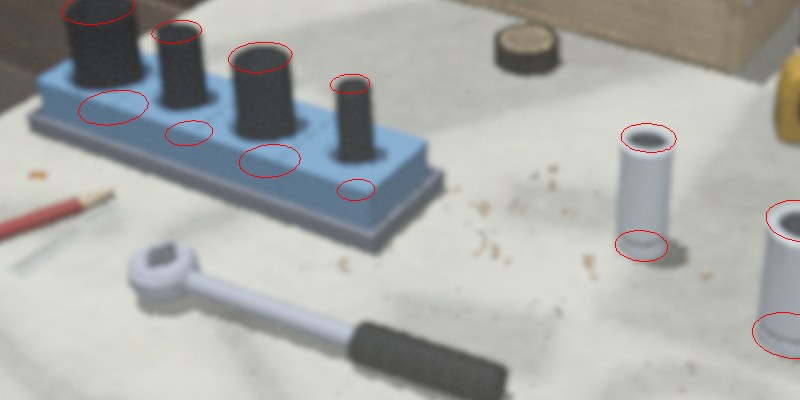

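View pics/g_top.png

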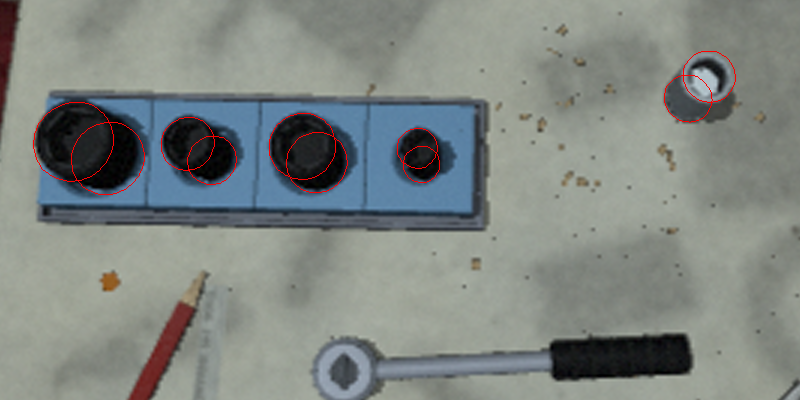

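Both views show the four black sockets upright, with their rims on the outlines predicted for fully seated sockets. In the top crop the rims are at about (73,143), (188,143), (302,146) and (417,148). Both chrome sockets are where they started.

```bash
python3 -c "
from plant import close_job; print(close_job())"
```

```text
the job is handed in; nothing more can be done
None
```

All four black sockets are in their own pockets: 24, 32, 40 and 48 mm, each open end up and down on the pocket bottom. I handed the job in at about 33 s of the 109 s allowed. The hand-in gave no verdict.

- **Lowering:** I lowered each socket until the wrist force showed the pocket bottom, at 2.5 to 4.7 N upward. The tool was then about 10 mm above its grip height on the bench, which matches the pocket depth. I released only after that.
- **Position:** The last top and scene pictures, taken with the arm clear, show the rims on the outlines predicted for seated sockets, to about 1–2 mm by eye.
- **Chrome sockets:** The 32 mm one was within about 2 mm of its starting outline in both views. The 40 mm one was cut off at the edge of the scene crop and outside the top crop, but the part that showed was on its outline.
- **Disagreements:** The recognition networks could not tell the sizes apart, so I identified each socket by fitting its measured diameter; the jaw opening at each grip then agreed within 1 mm. The top and scene cameras disagreed by about 1.5 mm on the organiser's position. I used values between the two, and the wrist camera agreed with them before each lowering.

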